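Shut and clip a specimen transport case

ROBOT

A 6-joint arm with a two-finger parallel gripper is mounted at the origin on the work surface. World frame = base frame: x ahead of the robot, y to its left, z up, the work surface at z = 0. Lengths are in mm, angles in rad, forces in N, time in s.
With the tool pointing down it reaches from about 350 to 975 mm from the base axis. Payload 7.1 kg.
Tool frame: the origin (TCP) lies at the very end of the fingers, on their centre line; the grasp point (between the pads) lies 19 mm behind it; z points along the fingers, y is the line along which they close (so a half turn about z gives the same grasp; the last joint's range is limited). The gripper opens to 88 mm and grips with 3 to 60 N. Pads are 20 mm wide; open, the fingers measure 115 mm over their backs; the gripper's body (75 mm by 178 mm) begins 61 mm behind the grasp point.
Start: joints at [1.12, 0.423, 1.63, -0, 1.089, -0.019], TCP at [261.534, 567.631, 222.675] pointing down, gripper open.
Joint ranges: [-3, 3], [-0.9, 2.11], [0.09, 2.58], [-1.31, 4.45], [0.11, 2.69], [-2.54, 2.54]. Speed limits (rad/s): [2.39, 2.39, 3.01, 3.14, 3.14, 3.14].

INTERFACE

Orientations are given as a rotation vector (axis times angle).
In Python, from workcell import ctrl, optics gives the robot as it stands.
- The arm moves only by the shell command python3 -m jog 'ROWS'. ROWS is JSON, a list of rows, each a list of 7 numbers: the shift along the tool's x, y, z in units of 40 mm (1.0 is 40 mm), then the turn, a rotation vector about the tool's x, y, z in units of 6 degrees (1.0 is 6 degrees), then the opening, from 0 (shut) to 1 (fully open). A call has 1 to 20 rows; each row shifts and turns the commanded pose from where the row before left it, along the tool's axes as they then stand; what a row does not reach is not made up. A row lasts 1/10 s, in which the tool goes at most 50 mm and 8.59 degrees, less where a joint would pass 70% of its speed; a pose out of reach is approached as far as the arm can. A call is refused whole if a number of a shift passes 1 or a number of a turn 1, either way. A call with a gripper value outside its range is refused whole. The fingers move at their own pace and stop on an object; the grip force is fixed at half the most. Time passes only in rows, so rows that do not move let the fingers close. It gives the time, the measured TCP pose, the force, the opening and the grip force at its end, in the units of the state.
- ctrl.get_obs(): the state, without advancing time (a new reading comes with each control period).
- optics.get_image(name): name is "scene" or "top" or "wrist"; returns the picture (400x640x3 uint8, red, green, blue); there is no depth.
- optics.camera_model(name): a dict with "fov_y" (degrees; the focal length in pixels is half the picture's height over the tangent of half this angle, whatever the lens; pixels are square), "cx", "cy" (the principal point, pixels), "view" (4x4, takes a point from world to camera coordinates); the wrist camera has in their place "hand_eye" (4x4, takes a point from camera to tool coordinates, whose origin is the TCP and whose axes are the flange's). Camera axes: x right, y up, looking along -z (the intrinsics and any distortion apply to the point x, -y, -z); pixel columns grow to the right and rows downward; lengths in mm; the calibration is good to about 2 mm. The wrist camera is an equidistant fisheye: a pixel r from the principal point sees the ray r / f radians off the axis. A picture is of the moment at which its call begins: read the wrist's pose just before it. camera_model takes no time and is no camera call.
- ctrl.close_job(): hands the job in; it is judged then, once.
Trained networks look in the newest picture that a camera, given by its name, has taken for a name from the list of things; names that differ only in an ending like _2 or _b are one class to them, and where a whole thing is asked for, a point or a joint stands for the part that bears it (a point fixed in the world has none). Each returns a list of dicts, best first, with "conf" (0 to 1); they miss things now and then, are a little off and sometimes report something else, mostly with a low value. They report only what shows in the picture. A call takes as long as a camera call.
- optics.masks_of(target, camera): "pixels" (400x640 bool, what is visible of it) and "extent" ([centre column, centre row, width, height] in pixels, round what is visible of it).
The state is a dict: "t": time; "qpos": joint angles; "qvel": joint speeds; "joint_torque": joint torques, N m; "ee_pos": TCP position; "orientation": TCP orientation; "ft_force": force on the tool from outside, world axes, zero at the start; "moment": the same for the moment, N m; "width": finger opening in mm; "grasp_force": force on a finger pad.
Only numpy, scipy, OpenCV 4.12 (cv2) and the standard library are available. Lean on these libraries where they do the work, as an engineer would, in place of code of your own. Each camera call takes 0.05 s, during which the arm holds its last target. There are 200 camera calls.

TASK

The specimen transport case is packed and has to go to the lab. With your fingertips only, push its lid all the way down without slamming it, and then push both of the clips on its front flat against the case. Grasp and lift nothing, leave the case where it stands, and do not disturb the tubes and other things around it.

Things in the scene. Friction and masses are not known exactly. Their poses are not given: they have to be found in the camera images.
- case: grey plastic transport case full of tubes, standing loose on the table (about 4 kg, slides only if shoved with 15 N or more). Body 180 mm deep (x), 260 mm wide (y), 100 mm high without the lid. Origin: centre of its underside, on the table; its -x axis points out of its front (the side with the clips), +x to the hinge side, z up
- lid (a joint): opening angle of the lid: 0 = shut, resting on the case; grows as it swings up; starts at 1.0 to 1.45 rad, stops at 1.75. Stiff hinge: it stays where it is left, never falls, and takes 1 to 5 N at its front edge to go down. A flat grey slab 186 mm from hinge to front edge, 266 mm wide, 30 mm thick, 0.6 kg; its top is 130 mm above the table when shut
- case_hinge (a point): fixed to the case: middle of the lid's hinge line, case-frame [0.094, 0, 0.100]; the line runs along the case's y axis. The lid's frame has this origin and, when shut, the case's axes; the lid spans x -0.186 to 0, z 0 to 0.030 in it and turns about +y as it opens (its front edge, at -x, goes up)
- lid_edge (a point): middle of the lid's front edge on its top (outer) face, lid-frame [-0.186, 0, 0.030]; axes of the lid: z out of the outer face, -x from hinge to front edge. A black U-shaped carrying handle lies flat on the middle of that face, 14 mm high, 34 to 87 mm from the hinge, 135 mm wide; the rest is clear but for two ribs 2 mm high, 98 mm either side of the middle
- clip_a (a joint): angle of the first clip: 0 = flat, hanging straight down over the case's front; grows as its free lower end swings out; starts at 0.4 to 0.7 rad. Pivot along the case's y axis on the lid's front, lid-frame [-0.190, +0.070, 0.018]. A black plate 42 mm wide, 6 mm thick, 50 mm below its pivot, ending in a 9 mm roll; rides on the lid; stiff (1 N at its end), stays where it is left
- clip_b (a joint): angle of the second clip: 0 = flat, hanging straight down over the case's front; grows as its free lower end swings out; starts at 0.4 to 0.7 rad. Pivot along the case's y axis on the lid's front, lid-frame [-0.190, -0.070, 0.018]. A black plate 42 mm wide, 6 mm thick, 50 mm below its pivot, ending in a 9 mm roll; rides on the lid; stiff (1 N at its end), stays where it is left
- clip_a_tip (a point): middle of the free lower end of the first clip (the one on the case's +y side), 50 mm from its pivot; with the lid shut and the clip flat it lies at case-frame [-0.099, +0.070, 0.068], and the clip's outer face there at x = -0.104
- clip_b_tip (a point): the same for the second clip, on the case's -y side: case-frame [-0.099, -0.070, 0.068] when shut and flat
- tube_front: a capped specimen tube, 18 mm across, 76 mm tall, standing loose in front of the case, about midway between the two clips and 50 to 100 mm off its front; origin: centre of its foot. Leave it standing
- tube_end: another such tube standing loose beside the case's +y end. Leave it standing
- tube_tray: white foam tray 200 x 270 mm full of red-capped tubes, 86 mm high, at the right; origin: centre of its underside. Not part of the job
- pump_bottle: white pump bottle 55 x 75 mm, 203 mm tall, at the back of the table; origin: centre of its foot. Not part of the job
- label_roll: roll of labels 76 mm across, 40 mm high, at the back of the table; origin: centre of its underside. Not part of the job
- phone: black phone lying flat, 160 x 75 x 9 mm, at the left; origin: centre of its underside. Not part of the job
- pen: black pen 137 mm long, 11 mm thick, lying at the left; origin: under its middle. Not part of the job
- glove_box: white and blue carton of gloves 120 x 240 x 70 mm, at the left; origin: centre of its underside. Not part of the job

How it is judged (in metres and radians):
On the way, in this order (a step that is already met when the one before it is completed fails the run):
1. the lid is down on the case (value of joint lid below 0.03 rad), for 0.2 s.
2. both clips are flat against the case, the lid still shut (value of joint lid below 0.03 rad and value of joint each of clip_a, clip_b below 0.1 rad), for 0.2 s.
At the end, for the whole second after the job is handed in: the lid is shut (within 0.03 rad, about 5 mm at its front edge), both clips lie flat against the case (within 0.1 rad, 5 mm at their ends), the case is at rest within 30 mm of where it stood, and both loose tubes stand upright within 20 mm of their places (all of step 2 and distance of case from where it was at the start of the episode below 0.03 m and linear speed of case below 0.01 m/s and angle between each of tube_front, tube_end's own z axis and vertical below 0.1 rad and distance of each of tube_front, tube_end from where it was at the start of the episode below 0.02 m); the robot touches nothing.
It fails at once if a clip was folded against the lid before the lid was down (value of joint lid above 0.12 rad and value of joint any of clip_a, clip_b below 0.15 rad).
It fails at once if the lid was slammed (faster than 4 rad/s) (velocity of joint lid below -4 rad/s).
It fails at once if the lid or a clip was taken between the fingers (contact force between the fingers and case above 1 N and ((value of joint lid above 0.15 rad and x of the grasp point in the frame of lid_edge between -0.014 and 0.18 m and y of the grasp point in the frame of lid_edge between -0.13 and 0.13 m and z of the grasp point in the frame of lid_edge between -0.028 and -0.002 m) or (x of the grasp point in the frame of clip_a_tip between -0.008 and 0.008 m and y of the grasp point in the frame of clip_a_tip between -0.02 and 0.02 m and z of the grasp point in the frame of clip_a_tip between -0.003 and 0.05 m) or (x of the grasp point in the frame of clip_b_tip between -0.008 and 0.008 m and y of the grasp point in the frame of clip_b_tip between -0.02 and 0.02 m and z of the grasp point in the frame of clip_b_tip between -0.003 and 0.05 m))).
It fails at once if the case was lifted, tipped or shoved more than 30 mm (distance of case from where it was at the start of the episode above 0.03 m or angle between case's own z axis and vertical above 0.06 rad).
It fails at once if a standing tube was knocked over, or any other thing on the table was lifted or moved more than 20 mm (distance of any of tube_front, tube_end, tube_tray, pump_bottle, phone, pen, glove_box, label_roll from where it was at the start of the episode above 0.02 m or angle between any of tube_front, tube_end's own z axis and vertical above 0.4 rad).
It also fails if it takes over 45 s, if anything falls off the work surface, if the arm or the gripper's body presses on something with over 40 N, if the wrist force passes 120 N, or if a joint passes its speed limit or range.

## Working session

There is one attempt and no reset: what is moved stays moved. The work goes in short steps, Python scripts to look and compute and a shell command to move; the robot and the scene stay as the last step left them, time stands still between calls to the robot, and variables do not carry over. Pictures are saved under pics/ and viewed, at most 10 in all, crops included, and the job is handed in when it is done.

```bash
mkdir -p pics
python3 - <<'E'
from workcell import ctrl, optics
import cv2,numpy as np
o=ctrl.get_obs(); print({k:np.round(v,3).tolist() for k,v in o.items()})
for n in("scene","top"):
    im=optics.get_image(n); cv2.imwrite(f"pics/{n}0.png",im[:,:,::-1])
    m=optics.camera_model(n); print(n,m["fov_y"],m["cx"],m["cy"],np.round(m["view"],3).tolist(),[k for k in m])
    for t in("case","lid","clip_a","tube_front","tube_end"):
        print(t,[(round(float(d["conf"]),2),np.round(d["extent"]).tolist()) for d in optics.masks_of(t,n)][:4])
E
```

```text
{'t': 0.0, 'qpos': [1.12, 0.424, 1.631, 0.0, 1.089, -0.019], 'qvel': [-0.0, 0.0, 0.0, -0.002, 0.0, 0.001], 'joint_torque': [0.001, -54.463, -27.366, 0.064, 0.023, -0.0], 'ee_pos': [261.322, 567.172, 221.926], 'orientation': [-0.673, -3.068, 0.002], 'ft_force': [0.107, -0.567, 0.158], 'moment': [0.036, -0.013, 0.003], 'grasp_force': 0.0, 'width': 87.418}
scene 57.59737346266606 317.07754990820223 197.17870305472263 [[0.133, 0.991, 0.004, -89.33], [-0.607, 0.078, 0.791, 249.942], [0.784, -0.108, 0.612, -1599.141], [0.0, 0.0, 0.0, 1.0]] ['fov_y', 'cx', 'cy', 'view']
case [(0.87, [290.0, 196.0, 98.0, 135.0]), (0.42, [374.0, 250.0, 34.0, 70.0])]
lid [(0.84, [267.0, 185.0, 50.0, 114.0])]
clip_a [(0.72, [267.0, 187.0, 49.0, 112.0]), (0.67, [278.0, 162.0, 27.0, 18.0]), (0.65, [260.0, 138.0, 21.0, 7.0])]
tube_front [(0.62, [349.0, 204.0, 5.0, 21.0])]
tube_end [(0.7, [324.0, 251.0, 8.0, 16.0])]
top 47.451889936500734 319.55468207262226 193.14804882274242 [[-0.017, -1.0, -0.001, -2.887], [0.996, -0.017, 0.086, -562.136], [-0.086, 0.001, 0.996, -1467.529], [0.0, 0.0, 0.0, 1.0]] ['fov_y', 'cx', 'cy', 'view']
case [(0.79, [342.0, 186.0, 87.0, 108.0])]
lid [(0.71, [368.0, 177.0, 46.0, 91.0])]
clip_a [(0.6, [352.0, 153.0, 26.0, 20.0]), (0.53, [366.0, 204.0, 24.0, 19.0])]
tube_front [(0.32, [271.0, 124.0, 25.0, 31.0])]
tube_end [(0.62, [369.0, 203.0, 23.0, 18.0])]
```

Run:
```python
import cv2
for n,(a,b,c,d) in {"scene":(200,90,440,290),"top":(220,80,460,280)}.items():
    im=cv2.imread(f"pics/{n}0.png")[b:d,a:c]
    cv2.imwrite(f"pics/{n}0c.png",cv2.resize(im,None,fx=3.3,fy=3,interpolation=cv2.INTER_CUBIC)[:600,:792])
```

```text
(no output)
```

View pics/scene0c.png

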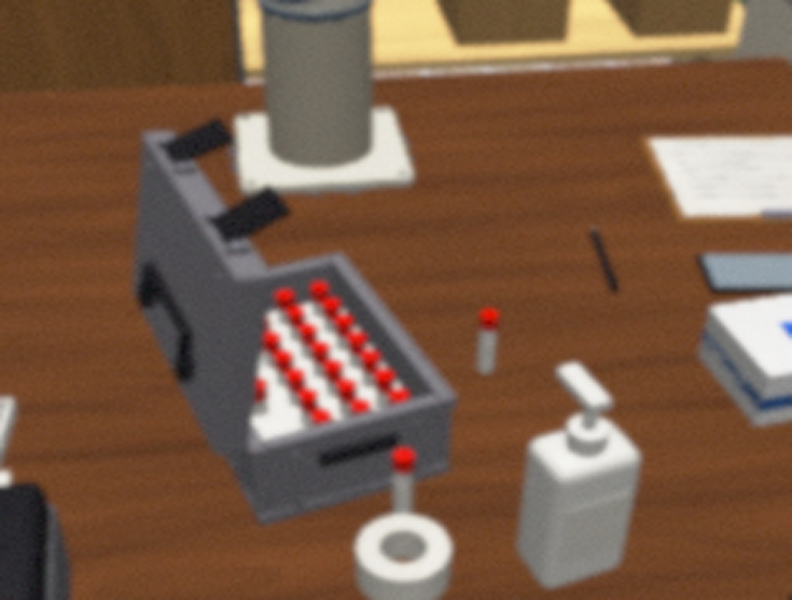

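View pics/top0c.png

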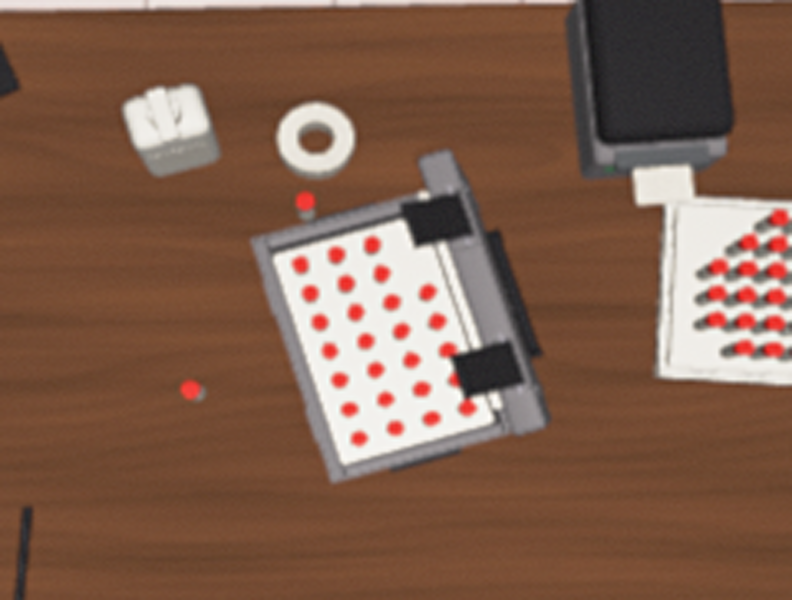

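View pics/scene0.png

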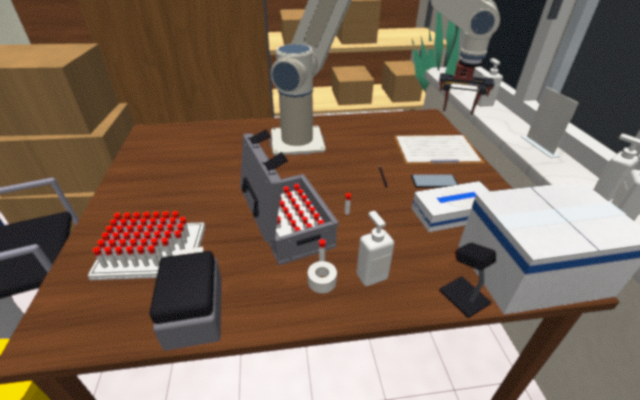

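```bash
cat > geo.py <<'E'
import numpy as np
from scipy.spatial.transform import Rotation as R
from workcell import ctrl, optics
CM={n:optics.camera_model(n) for n in("scene","top")}
def proj(n,P):
    m=CM[n]; p=np.asarray(m["view"])@np.append(P,1); f=200/np.tan(np.radians(m["fov_y"]/2))
    return np.array([m["cx"]+f*p[0]/-p[2], m["cy"]+f*-p[1]/-p[2]])
def case(p,c): return np.array([p[0],p[1],0])+R.from_euler('z',p[2]).apply(c)
def lid(p,c): return case(p,np.array([94,0,100])+R.from_euler('y',p[3]).apply(c))
def tip(p,s,off=0):  # s=+1 clip a
    a=p[4] if s>0 else p[5]
    return lid(p,np.array([-190,70*s,18])+R.from_euler('y',a).apply([off,0,-50]))
E
python3 - <<'E'
from geo import *
from scipy.optimize import least_squares
t=lambda x,y:(220+x/3.3,80+y/3); s=lambda x,y:(200+x/3.3,90+y/3)
L=[("top",case,(-90,130,100),t(252,240)),("top",case,(-90,-130,100),t(334,480)),
("scene",case,(-90,130,100),s(455,400)),("scene",case,(-90,-130,100),s(338,256)),
("scene",lid,(-186,-133,30),s(143,135)),("scene",lid,(-186,133,30),s(236,278)),("scene",lid,(-186,133,0),s(268,270)),
("top",lid,(-186,133,30),t(453,150)),("top",lid,(-186,133,0),t(420,158)),("top",lid,(-186,-133,30),t(547,425)),("top",lid,(-186,-133,0),t(513,432)),
("scene",tip,-1,s(227,131)),("scene",tip,1,s(282,200)),("top",tip,1,t(407,227)),("top",tip,-1,t(460,375))]
f=lambda p:np.concatenate([proj(n,g(p,c))-u for n,g,c,u in L])
b=None
for a0 in(1.1,1.4):
    r=least_squares(f,[500,0,-1.8,a0,.5,.5],x_scale=[100,100,1,1,1,1],loss='soft_l1')
    if b is None or r.cost<b.cost:b=r
p=b.x; print(np.round(p,3),b.cost); print(np.round(f(p).reshape(-1,2),1).tolist())
np.save("p.npy",p)
def ray(n,u,z):
    return least_squares(lambda q:proj(n,[q[0],q[1],z])-u,[500,0]).x
for k,u in(("front",t(190,390)),("end",t(306,202))): 
    q=ray("top",u,76); c=R.from_euler('z',-p[2]).apply([*(q-p[:2]),0]); print(k,q.round(),c.round())
print([g.round().tolist() for g in(lid(p,[-186,0,30]),case(p,[94,0,100]),case(p,[-104,70,70]),case(p,[-104,-70,70]))])
E
```

```text
[ 5.61756e+02 -6.45410e+01 -1.29300e+00  1.40300e+00  5.14000e-01
  4.50000e-01] 9.784856654839507
[[0.3, -0.4], [-0.5, -0.5], [-0.8, -2.0], [0.4, -1.6], [-1.3, -2.3], [-1.0, -0.6], [1.4, 1.0], [-0.4, -1.7], [-0.9, -0.8], [0.6, 0.1], [0.1, 1.0], [-0.3, -0.3], [-0.3, 0.2], [-0.2, -0.4], [-1.1, 0.5]]
front [506. 121.] [-194.   -2.    0.]
end [705.   7.] [-30. 157.   0.]
[[587.0, -153.0, 288.0], [588.0, -155.0, 100.0], [601.0, 55.0, 70.0], [466.0, 16.0, 70.0]]
```

```bash
python3 -m jog '[[0,0,-0.5,0,0,1,0],[0,0,-0.5,0,0,1,0],[0,0,-0.5,0,0,1,0],[0,0,-0.5,0,0,1,0],[0,0,-0.5,0,0,1,0],[0,0,-0.5,0,0,1,0],[0,0,-0.5,0,0,1,0],[0,0,-0.5,0,0,1,0],[0,0,0,0,0,0.23,0],[0,0,0,0,0,0,0]]'
cat > where.py <<'E'
from geo import *
import sys
p=np.load("p.npy")
def st():
    o=ctrl.get_obs(); M=R.from_rotvec(o["orientation"]).as_matrix(); e=np.array(o["ee_pos"])
    ci=R.from_euler('z',-p[2]); c=ci.apply(e-[p[0],p[1],0])
    print("t",round(o["t"],2),"case",c.round(1),"F case",ci.apply(o["ft_force"]).round(1),"w",round(o["width"],1),"q",np.round(o["qpos"],2))
    print("tool x,z in case",ci.apply(M[:,0]).round(3),ci.apply(M[:,2]).round(3))
    return c,ci.as_matrix()@M
c,M=st()
if len(sys.argv)>1:
    g=np.array(eval(sys.argv[1])); print("units",(M.T@(g-c)/40).round(2))
E
python3 where.py '[150,0,370]'
```

```text
t: 1.6
ee_pos: [261.5, 567.5, 382.4]
orientation: [-1.891, -2.509, -0.0]
ft_force: [0.2, -0.8, -0.2]
width: 11.1
grasp_force: 0.0
t 1.6 case [-690.2 -115.5  382.4] F case [ 0.8 -0.1 -0.2] w 11.1 q [ 1.12  0.29  1.46 -0.    1.4   0.84]
tool x,z in case [-1.    -0.001  0.   ] [-0.  0. -1.]
units [-21.01   2.86   0.31]
```

```bash
python3 -m jog '[[-1,0.14,0,0,0,0,0],[-1,0.14,0,0,0,0,0],[-1,0.14,0,0,0,0,0],[-1,0.14,0,0,0,0,0],[-1,0.14,0,0,0,0,0],[-1,0.14,0,0,0,0,0],[-1,0.14,0,0,0,0,0],[-1,0.14,0,0,0,0,0],[-1,0.14,0,0,0,0,0],[-1,0.14,0,0,0,0,0],[-1,0.14,0,0,0,0,0],[-1,0.14,0,0,0,0,0],[-1,0.14,0,0,0,0,0],[-1,0.14,0,0,0,0,0],[-1,0.14,0,0,0,0,0],[-1,0.14,0,0,0,0,0],[-1,0.14,0,0,0,0,0],[-1,0.14,0,0,0,0,0],[-1,0.14,0,0,0,0,0],[-1,0.14,0,0,0,0,0]]'
python3 where.py '[150,0,265]'
```

```text
t: 3.6
ee_pos: [588.0, -172.7, 380.7]
orientation: [-1.889, -2.507, 0.001]
ft_force: [0.5, 0.4, 0.2]
width: 0.8
grasp_force: 0.0
t 3.6 case [111.2  -4.4 380.7] F case [-0.3  0.6  0.2] w 0.8 q [-0.31  0.27  1.48  0.    1.39 -0.58]
tool x,z in case [-1.    -0.002  0.002] [-0.002 -0.002 -1.   ]
units [-0.98  0.12  2.89]
```

```bash
python3 -m jog '[[-0.98,0.12,0,0,0,0,0],[0,0,0.8,0,0,0,0],[0,0,0.8,0,0,0,0],[0,0,0.8,0,0,0,0],[0,0,0.49,0,0,0,0],[0,0,0,0,0,0,0]]'
python3 where.py '[118,0,265]'
python3 - <<'E'
import numpy as np
P=lambda th,r=160:np.array([94-r*np.cos(th)+30*np.sin(th)+10,100+r*np.sin(th)+30*np.cos(th)])
th=np.r_[1.42,np.arange(1.35,-.01,-.09),-.02]
p=np.array([P(t) for t in th]); d=np.diff(p,axis=0)/40
for t,q,x in zip(th[1:],p[1:],d): print(t.round(2),q.round(),round(-x[0],2),round(-x[1],2))
E
python3 - <<'E'
import cv2
from workcell import optics
im=optics.get_image("scene")[90:290,200:440,::-1]; cv2.imwrite("pics/s1.png",cv2.resize(im,None,fx=3,fy=3))
E
```

```text
t: 4.2
ee_pos: [600.8, -206.7, 262.0]
orientation: [-1.886, -2.502, 0.004]
ft_force: [-0.4, -0.4, 1.1]
width: 0.3
grasp_force: 0.0
t 4.2 case [147.4  -1.4 262. ] F case [ 0.3 -0.5  1.1] w 0.3 q [-0.35  0.4   1.56 -0.    1.18 -0.63]
tool x,z in case [-1.    -0.001  0.005] [-0.005 -0.007 -1.   ]
units [ 0.73  0.04 -0.07]
1.35 [ 98. 263.] 0.28 0.0
1.26 [ 84. 262.] 0.36 0.03
1.17 [ 69. 259.] 0.36 0.06
1.08 [ 55. 255.] 0.35 0.09
0.99 [ 41. 250.] 0.34 0.13
0.9 [ 28. 244.] 0.33 0.16
0.81 [ 15. 237.] 0.32 0.19
0.72 [  3. 228.] 0.3 0.21
0.63 [ -8. 219.] 0.28 0.24
0.54 [-18. 208.] 0.25 0.26
0.45 [-27. 197.] 0.23 0.28
0.36 [-35. 184.] 0.2 0.3
0.27 [-42. 172.] 0.18 0.32
0.18 [-48. 158.] 0.15 0.34
0.09 [-53. 144.] 0.12 0.35
-0.0 [-56. 130.] 0.08 0.36
-0.02 [-57. 127.] 0.01 0.08
```

View pics/s1.png

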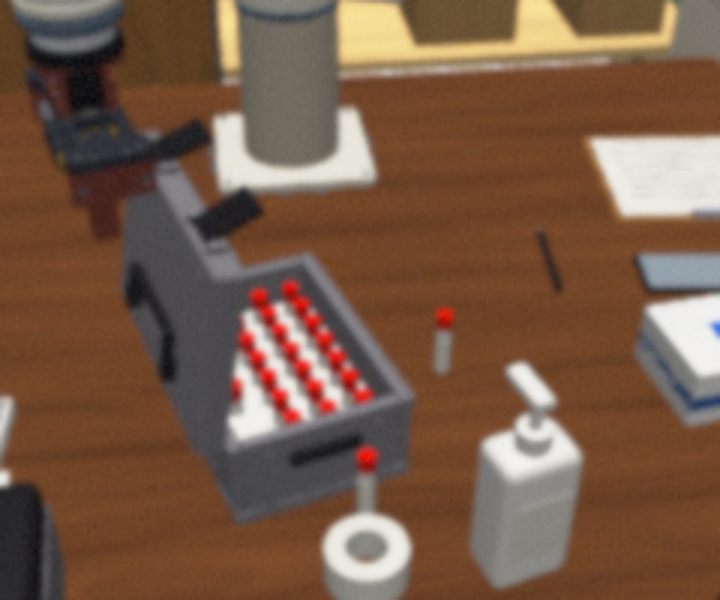

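```bash
python3 -c "
from geo import *
print(proj('scene',ctrl.get_obs()['ee_pos']))"
python3 -m jog '[[0.25,0.04,0,0,0,0,0],[0.25,0,0,0,0,0,0],[0.25,0,0,0,0,0,0],[0.25,0,0,0,0,0,0],[0.28,0,0,0,0,0,0],[0.36,0,0.03,0,0,0,0],[0.36,0,0.06,0,0,0,0],[0,0,0,0,0,0,0]]'
python3 where.py '[55,0,255]'
```

```text
[234.82749869 167.16027286]
t: 5.05
ee_pos: [582.4, -128.1, 263.3]
orientation: [-1.891, -2.507, -0.001]
ft_force: [-0.1, 0.3, -0.2]
width: 0.4
grasp_force: 0.0
t 5.05 case [ 66.8   2.5 263.3] F case [-0.3 -0.  -0.2] w 0.4 q [-0.24  0.34  1.66  0.    1.15 -0.52]
tool x,z in case [-1.    -0.001  0.001] [-0.001 -0.    -1.   ]
units [ 0.29 -0.06  0.21]
```

```bash
python3 -m jog '[[0.33,-0.03,0.15,0,0,0,0]]'
python3 - <<'E'
import cv2
from workcell import optics
im=optics.get_image("scene")[90:290,200:440,::-1]; cv2.imwrite("pics/s2.png",cv2.resize(im,None,fx=3,fy=3))
E
```

```text
t: 5.15
ee_pos: [579.6, -118.1, 258.6]
orientation: [1.892, 2.504, 0.002]
ft_force: [2.5, -2.5, 3.6]
width: 0.4
grasp_force: 2.0
```

View pics/s2.png

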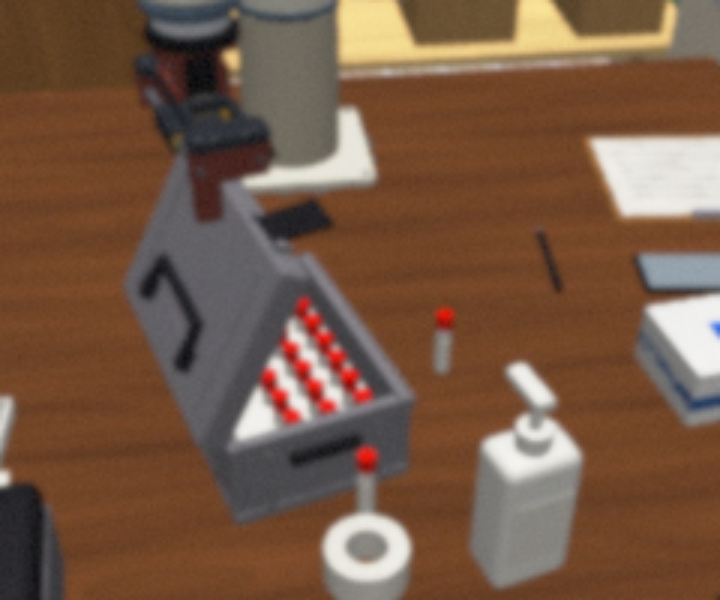

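The lid is turning (edge about (250,230) in the crop), with the finger on its outer face near the edge and nothing else disturbed. I'll continue along the arc.

```bash
python3 -m jog '[[0.34,0,0.18,0,0,0,0],[0.33,0,0.18,0,0,0,0],[0.32,0,0.19,0,0,0,0],[0.3,0,0.21,0,0,0,0],[0.28,0,0.24,0,0,0,0],[0.25,0,0.26,0,0,0,0],[0.23,0,0.28,0,0,0,0],[0.2,0,0.3,0,0,0,0]]'
python3 where.py '[-42,0,172]'
```

```text
t: 6.0
ee_pos: [553.1, -30.4, 182.6]
orientation: [-1.893, -2.506, 0.001]
ft_force: [0.6, -1.9, 1.2]
width: 0.0
grasp_force: 0.5
t 6.0 case [-35.2   1.  182.6] F case [2.  0.  1.2] w 0.0 q [-0.08  0.37  1.82  0.    0.95 -0.35]
tool x,z in case [-1.  0.  0.] [-0.    -0.001 -1.   ]
units [ 0.17 -0.03  0.27]
```

```bash
python3 -m jog '[[0.17,0,0.28,0,0,0,0],[0.15,0,0.34,0,0,0,0],[0.12,0,0.3,0,0,0,0],[0.05,0,0.15,0,0,0,0],[0.03,0,0.12,0,0,0,0],[0,0,0.06,0,0,0,0],[0,0,0,0,0,0,0]]'
python3 where.py '[-57,0,128]'
```

```text
t: 6.7
ee_pos: [548.2, -11.4, 133.8]
orientation: [1.894, 2.507, 0.0]
ft_force: [-0.2, 0.4, -0.1]
width: 0.6
grasp_force: 0.0
t 6.7 case [-54.8   1.5 133.8] F case [-0.5 -0.1 -0.1] w 0.6 q [-0.04  0.43  1.86  0.    0.84 -0.32]
tool x,z in case [-1.     0.001  0.   ] [-0.  0. -1.]
units [ 0.05 -0.04  0.14]
```

```bash
python3 -m jog '[[0,0,0.08,0,0,0,0],[0,0,0.05,0,0,0,0],[0,0,0.04,0,0,0,0]]'; python3 -m jog '[[0,0,0.05,0,0,0,0],[0,0,0.05,0,0,0,0]]'
```

```text
t: 7.0
ee_pos: [548.7, -11.4, 130.0]
orientation: [1.893, 2.506, 0.001]
ft_force: [-14.1, 1.1, 43.0]
width: 0.5
grasp_force: 21.4
t: 7.2
ee_pos: [548.9, -11.4, 129.7]
orientation: [1.893, 2.506, 0.002]
ft_force: [-28.1, 0.4, 84.9]
width: 0.5
grasp_force: 42.2
```

```bash
python3 -m jog '[[0,0,-0.2,0,0,0,0],[0,0,-0.8,0,0,0,0],[0,0,-0.8,0,0,0,0],[0.9,0.55,0,0,0,0,0],[0.9,0.6,0,0,0,0,0],[0.9,0.6,0,0,0,0,0],[0,0,0,0,0,0,0]]'
python3 where.py '[-165,70,66]'
python3 - <<'E'
import cv2
from workcell import optics
im=optics.get_image("scene")[90:290,200:440,::-1]; cv2.imwrite("pics/s3.png",cv2.resize(im,None,fx=3,fy=3))
im=optics.get_image("top")[80:280,220:460,::-1]; cv2.imwrite("pics/t3.png",cv2.resize(im,None,fx=3,fy=3))
E
```

```text
t: 7.9
ee_pos: [587.5, 115.7, 195.6]
orientation: [1.888, 2.509, 0.004]
ft_force: [0.1, -0.8, -0.3]
width: 0.7
grasp_force: 0.0
t 7.9 case [-166.3   74.2  195.6] F case [ 0.8 -0.1 -0.3] w 0.7 q [ 0.17  0.42  1.71  0.    1.01 -0.11]
tool x,z in case [-1.    -0.003  0.001] [-0.001  0.003 -1.   ]
units [-0.03 -0.11  3.24]
```

View pics/s3.png

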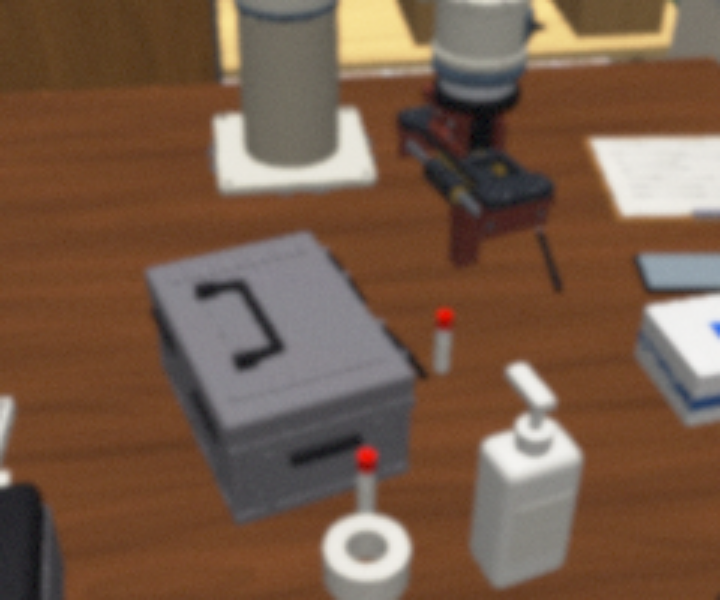

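View pics/t3.png

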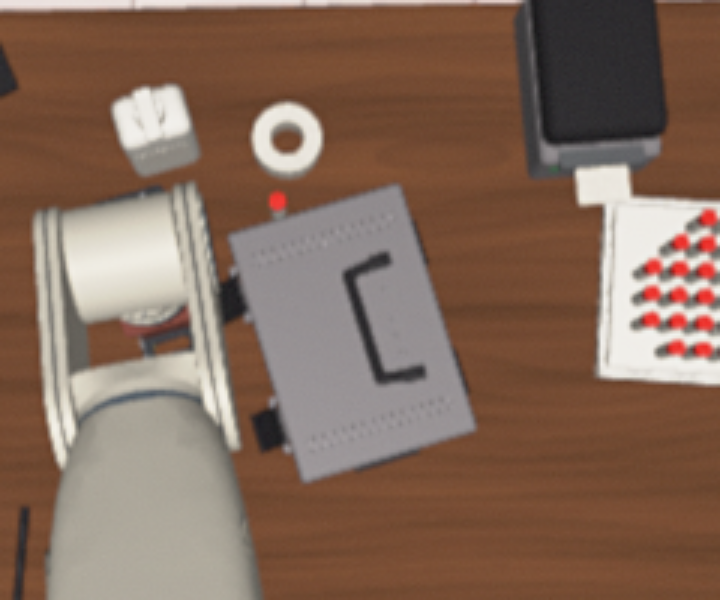

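The lid is flat, the tubes are standing, and both clips stick out of the front (t3 at (232,298) and (268,428)). I'll refine the case pose from the lid's top corners.

Run:
```python
from geo import *
from scipy.optimize import least_squares
t=lambda x,y:np.array((220+x/3,80+y/3))
L=[((-92,133,130),t(230,235)),((94,133,130),t(400,185)),((94,-133,130),t(475,431)),((-92,-133,130),t(305,482))]
p0=np.load("p.npy")
r=least_squares(lambda p:np.concatenate([proj("top",case(p,c))-u for c,u in L]),p0[:3],x_scale=[100,100,1])
print(p0[:3],r.x,r.fun.round(1))
```

```text
[561.75617941 -64.54080543  -1.29318821] [559.09526969 -65.96499411  -1.2970427 ] [-0.8 -0.3  0.5 -0.8  1.3  0.2 -0.9  0.9]
```

```bash
python3 -m jog '[[0,-0.1,0.8,0,0,0,0],[0,0,0.8,0,0,0,0],[0,0,0.8,0,0,0,0],[0,0,0.8,0,0,0,0],[-0.2,0,0.1,0,0,0,0],[-0.25,0,0,0,0,0,0],[-0.25,0,0,0,0,0,0],[-0.25,0,0,0,0,0,0],[-0.15,0,0,0,0,0,0]]'
python3 where.py '[-114,70,63]'
```

```text
t: 8.9
ee_pos: [595.2, 67.1, 64.5]
orientation: [1.893, 2.505, 0.002]
ft_force: [-0.0, 0.5, -1.1]
width: 0.8
grasp_force: 0.5
t 8.9 case [-117.4   68.2   64.5] F case [-0.5  0.1 -1.1] w 0.8 q [ 0.09  0.6   1.78 -0.    0.76 -0.18]
tool x,z in case [-1.     0.001 -0.   ] [ 0.     0.002 -1.   ]
units [-0.09  0.04  0.04]
```

```bash
python3 -m jog '[[-0.05,0,0,0,0,0,0],[-0.03,0,0,0,0,0,0]]'; python3 -m jog '[[-0.02,0,0,0,0,0,0]]';python3 where.py '[-114,70,63]'
```

```text
t: 9.1
ee_pos: [595.5, 65.0, 63.8]
orientation: [1.893, 2.506, 0.001]
ft_force: [-0.4, 0.9, 0.6]
width: 0.5
grasp_force: 0.3
t: 9.2
ee_pos: [595.4, 64.6, 63.5]
orientation: [1.893, 2.507, 0.001]
ft_force: [-0.4, 0.5, 0.9]
width: 0.2
grasp_force: 0.3
t 9.2 case [-114.9   67.8   63.5] F case [-0.6 -0.2  0.9] w 0.2 q [ 0.09  0.6   1.78 -0.    0.76 -0.19]
tool x,z in case [-1.  0. -0.] [ 0.     0.001 -1.   ]
units [-0.02  0.06  0.01]
```

```bash
python3 -m jog '[[-0.03,0,0,0,0,0,0]]'; python3 -m jog '[[-0.03,0,0,0,0,0,0]]'; python3 -m jog '[[-0.03,0,0,0,0,0,0]]';python3 where.py
```

```text
t: 9.3
ee_pos: [595.5, 63.8, 63.3]
orientation: [-1.893, -2.507, -0.001]
ft_force: [-0.4, 5.1, 1.5]
width: 0.4
grasp_force: 2.8
t: 9.4
ee_pos: [595.7, 63.5, 63.2]
orientation: [-1.893, -2.506, -0.002]
ft_force: [-2.2, 10.7, 2.4]
width: 0.3
grasp_force: 5.4
t: 9.5
ee_pos: [595.7, 63.2, 63.2]
orientation: [-1.893, -2.505, -0.003]
ft_force: [-2.8, 15.2, 2.3]
width: 0.7
grasp_force: 7.8
t 9.5 case [-113.5   67.6   63.2] F case [-15.4   1.5   2.3] w 0.7 q [ 0.08  0.6   1.77  0.    0.77 -0.2 ]
tool x,z in case [-1.     0.001  0.003] [-0.003  0.    -1.   ]
```

```bash
python3 -m jog '[[0.5,0,0,0,0,0,0],[0.7,0,0,0,0,0,0],[0,0,-0.9,0,0,0,0],[0,0,-0.9,0,0,0,0],[0,-0.85,0,0,0,0,0],[0,-0.9,0,0,0,0,0],[0,-0.9,0,0,0,0,0],[0,-0.8,0,0,0,0,0],[0,0,0,0,0,0,0]]'; python3 where.py '[-162,-70,63]'
```

```text
t: 10.4
ee_pos: [445.5, 68.6, 134.5]
orientation: [-1.891, -2.505, 0.006]
ft_force: [-0.1, -0.6, 0.6]
width: 0.6
grasp_force: 0.0
t 10.4 case [-159.9  -75.3  134.5] F case [ 0.6 -0.3  0.6] w 0.6 q [ 0.13  0.31  2.07 -0.    0.77 -0.15]
tool x,z in case [-1.  0.  0.] [-0.    -0.005 -1.   ]
units [0.05 0.14 1.79]
```

```bash
python3 -m jog '[[0,0.14,0.8,0,0,0,0],[0,0,0.8,0,0,0,0],[0,0,0.2,0,0,0,0],[-0.2,0,0,0,0,0,0],[-0.25,0,0,0,0,0,0],[-0.25,0,0,0,0,0,0],[-0.25,0,0,0,0,0,0],[-0.1,0,0,0,0,0,0],[-0.05,0,0,0,0,0,0]]'; python3 -m jog '[[-0.03,0,0,0,0,0,0],[-0.02,0,0,0,0,0,0]]'; python3 where.py '[-114,-70,63]'
```

```text
t: 11.3
ee_pos: [468.3, 27.9, 63.6]
orientation: [1.894, 2.505, 0.001]
ft_force: [0.7, 1.3, -1.0]
width: 0.5
grasp_force: 0.4
t: 11.5
ee_pos: [468.4, 27.1, 63.3]
orientation: [-1.894, -2.507, -0.001]
ft_force: [-1.2, 6.4, 3.0]
width: 0.2
grasp_force: 3.3
t 11.5 case [-113.7  -64.6   63.3] F case [-6.4  0.6  3. ] w 0.2 q [ 0.03  0.47  2.06  0.    0.61 -0.25]
tool x,z in case [-1.     0.001  0.   ] [-0.     0.001 -1.   ]
units [ 0.01 -0.13  0.01]
```

Contact again at the expected depth. One small press more, then retreat clear.

```bash
python3 -m jog '[[-0.03,0,0,0,0,0,0],[-0.03,0,0,0,0,0,0]]'; python3 -m jog '[[0.4,0,0,0,0,0,0],[0.7,0,0,0,0,0,0],[0,0,-0.9,0,0,0,0],[0,0,-0.9,0,0,0,0],[0,0,-0.9,0,0,0,0],[0,0,-0.9,0,0,0,0],[0.3,-0.9,-0.5,0,0,0,0],[0.3,-0.9,0,0,0,0,0],[0,0,0,0,0,0,0]]'
python3 - <<'E'
import cv2
from workcell import optics
a=optics.get_image("scene")[140:290,240:390,::-1]; b=optics.get_image("top")[120:270,270:420,::-1]
cv2.imwrite("pics/e.png",cv2.resize(cv2.hconcat([a,b]),(800,400),interpolation=cv2.INTER_CUBIC))
E
```

```text
t: 11.7
ee_pos: [468.5, 26.2, 63.3]
orientation: [-1.894, -2.504, -0.002]
ft_force: [-2.2, 20.1, 3.5]
width: 0.9
grasp_force: 9.9
t: 12.6
ee_pos: [376.6, 70.0, 227.0]
orientation: [-1.891, -2.507, 0.003]
ft_force: [-0.1, -0.0, 0.0]
width: 0.6
grasp_force: 0.0
```

View pics/e.png

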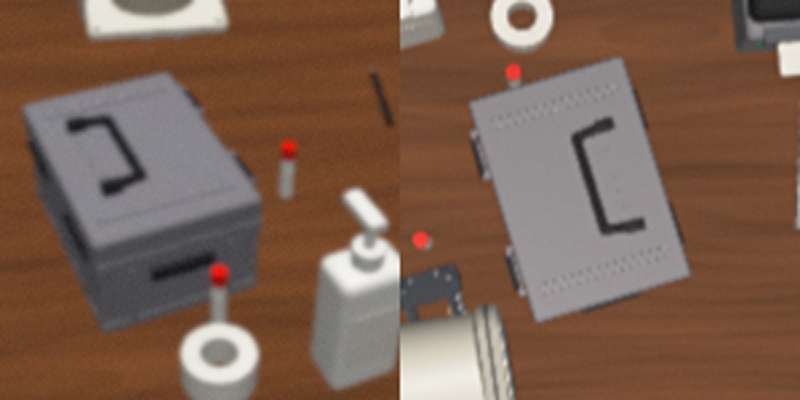

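The lid is shut, both clips lie flat (right half at (480,155) and (515,272)), both tubes stand, and the robot is clear.

```bash
python3 -c "
from workcell import ctrl
print(ctrl.close_job())"
```

```text
the job is handed in; nothing more can be done
None
```

The lid is shut and both clips are pressed flat. In the last picture the case hadn't visibly moved, both loose tubes were standing and the arm was clear. I handed the job in at about 12.7 s, and the interface gave no verdict.

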